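# Put the spare grinding wheels away in their tube

### The arm

A 6-joint arm with a two-finger parallel gripper is mounted at the origin on the work surface. World frame = base frame: x ahead of the robot, y to its left, z up, the work surface at z = 0. Lengths are in m, angles in rad, forces in N, time in s.
With the tool pointing down it reaches from about 0.225 to 0.875 m from the base axis. Payload 3.4 kg.
Tool frame: the origin (TCP) lies at the very end of the fingers, on their centre line; the grasp point (between the pads) lies 19 mm behind it; z points along the fingers, y is the line along which they close (so a half turn about z gives the same grasp; the last joint's range is limited). The gripper opens to 85 mm and grips with 20 to 120 N. Pads are 22 mm wide; open, the fingers measure 114 mm over their backs; the gripper's body (76 mm by 85 mm) begins 54 mm behind the grasp point. The pads swing forward as they close: fully open they stand 13 mm farther back than shut.
Start: joints at [-1.31, 0.276, 1.505, -0, 1.361, -0.121], TCP at [0.214, -0.534, 0.231] pointing down, gripper open.
Joint ranges: [-2.89, 2.89], [-0.75, 2.08], [0.22, 2.7], [-1.18, 4.32], [0.11, 2.71], [-2.7, 2.7]. Speed limits (rad/s): [2.57, 2.57, 3.14, 3.14, 3.14, 3.14].

### API

Orientations are given as a unit quaternion [w, x, y, z].
In Python, from rig import readout, vision, manip gives the robot as it stands.
- The arm moves only by the shell command python3 -m handwheel 'ROWS' [FORCE]. ROWS is JSON, a list of rows, each a list of 3 entries, a list of its own where there are three numbers: the shift along the tool's x, y, z in mm, then the turn, a rotation vector about the tool's x, y, z in units of 6 degrees (1.0 is 6 degrees), then the closure, from -1 (fully open) to 1 (shut), so that 0 is half open. A call has 1 to 20 rows; each row shifts and turns the commanded pose from where the row before left it, along the tool's axes as they then stand; what a row does not reach is not made up. A row lasts 1/8 s, in which the tool goes at most 62.5 mm and 10.7 degrees, less where a joint would pass 70% of its speed; a pose out of reach is approached as far as the arm can. A call is refused whole if a number of a shift passes 62.5 or a number of a turn 1, either way. A call with a gripper value outside its range is refused whole. The fingers move at their own pace and stop on an object; FORCE is the grip in N (left out, the last holds). Time passes only in rows, so rows that do not move let the fingers close. It gives the time, the measured TCP pose, the force, the opening and the grip force at its end, in the units of the state.
- readout.get_state(): the state, without advancing time (a new reading comes with each control period).
- vision.get_image(name): name is "scene" or "side" or "wrist"; returns the picture (420x560x3 uint8, blue, green, red); there is no depth.
- vision.camera_params(name): a dict with "intrinsics" (3x3 intrinsics, pixels), "rvec" (rotation vector, rad) and "tvec" (3), from world to camera coordinates, as OpenCV has them; the wrist camera has in their place "hand_eye" (4x4, takes a point from camera to tool coordinates, whose origin is the TCP and whose axes are the flange's). Camera axes: x right, y down, z forward; pixel columns grow to the right and rows downward; lengths in m; the calibration is good to about 2 mm. A picture is of the moment at which its call begins: read the wrist's pose just before it. camera_params takes no time and is no camera call.
- manip.sign_off(): hands the job in; it is judged then, once.
The state is a dict: "clock": time; "qpos": joint angles; "qd": joint speeds; "effort": joint torques, N m; "position": TCP position; "ee_rot": TCP orientation; "contact_force": force on the tool from outside, world axes, zero at the start; "moment": the same for the moment, N m; "width": finger opening in m; "gripper_force": force on a finger pad.
Only numpy, scipy, OpenCV 4.12 (cv2) and the standard library are available. Lean on these libraries where they do the work, as an engineer would, in place of code of your own. Each camera call takes 0.05 s, during which the arm holds its last target. There are 200 camera calls.

### The job

Put the two loose grinding wheels, the green one and the pink one, back into the white tube of the blue wheel case, on top of the grey one already there, so that all three lie flat in one stack; they chip easily, so let each go at the mouth of the tube instead of dropping it from a height. Then close the lid of the case fully, and leave everything else where it lies.

Things in the scene. Friction and masses are not known exactly. Their poses are not given: they have to be found in the camera images.
- case: Blue plastic wheel case, fixed to the bench: 150 (its x) by 230 (its y) by 50 mm high, walls 4, floor 5 mm; origin at the centre of its underside, z up. The lid's hinge runs along its y at the +x wall; the free side is -x. It is turned about a quarter turn, so the hinge is on the robot's left. Inside, lower than the rim: dividers, two steel flanges, a dressing stick, a mandrel.
- tube_mouth (a point): Centre of the mouth of the white upright storage tube in the case, level with the case's rim, 50 mm above the bench, at (-30, 62) mm in the case's x, y. Bore 52.5 mm, wall 4 mm, rim bevelled inward over its top 2.5 mm; a 14 mm wide finger slot down its +y and -y sides. Nothing near is higher except the open lid, hinged 105 mm away.
- tube_floor (a point): Centre of the tube's floor, 45 mm straight below the mouth; z up. Three stacked wheels fill 39 mm of it.
- green_wheel_center (a point): Centre (mid thickness) of the green grinding wheel: a flat ring, 50 mm diameter, 13 mm thick, 12.7 mm bore, about 55 g, its z along the axis. Lies flat on the bench; at least 38 mm free around it.
- pink_wheel_center (a point): Centre of the pink grinding wheel, same size; lies flat on the bench.
- grey_wheel_center (a point): Centre of the grey grinding wheel, same size; already lies flat on the tube's floor.
- green_wheel: The green wheel; origin at the centre of its underside.
- pink_wheel: The pink wheel; origin at the centre of its underside.
- grey_wheel: The grey wheel; origin at the centre of its underside.
- lid (a joint): Opening of the case's lid, rad: 0 = shut on the rim, about 1.5 to 1.9 at the start (upright or leaning back past upright), stop at 1.92. The lid stays wherever it is left (friction 0.13 N m, so about 1 to 2 N at its edge moves it).
- lid_hinge (a point): Middle of the hinge line, at (75, 0, 50.5) mm in the case frame.
- lid_edge (a point): Middle of the lid's free edge on its outer face (the top when shut), 150 mm from the hinge line. The lid is a clear panel in a blue frame, 150 by 230 mm, 8 mm thick; its inner face lies in the plane of the hinge. A 50 mm wide thumb tab sticks out 10 mm beyond the edge.
- felt_buff: White felt polishing wheel, 40 mm diameter, 18 mm thick, on the bench; not to be put away. Origin at the centre of its underside.
- dressing_stick: Dark abrasive dressing stick, 75 by 12 by 12 mm, in the case. Leave.
- mandrel: Small steel and brass mandrel, 57 mm long, in the case. Leave.
- hammer: Hammer on the bench. Leave.
- spanner: Steel spanner on the bench. Leave.
- screwdriver: Screwdriver with an orange handle on the bench. Leave.
- hex_key_set: Red folding hex key set, 105 by 28 by 20 mm, on the bench. Leave.
Not all that is in view belongs to the job. There is more than one size of the pink_wheel; the job needs the middle-sized.

How it is judged:
On the way, in this order (a step that is already met when the one before it is completed fails the run):
1. green, pink and grey wheel lie flat in one stack in the tube, let go, while the lid is still open (horizontal distance between each of green_wheel_center, pink_wheel_center, grey_wheel_center and tube_floor below 0.004 m and z of green_wheel_center in the frame of tube_floor between 0.003 and 0.036 m and angle between the z axis of each of green_wheel, pink_wheel, grey_wheel and the z axis of case, either way round below 0.087 rad and contact force between each of green_wheel, pink_wheel, grey_wheel and the fingers below 0.1 N and linear speed of each of green_wheel, pink_wheel, grey_wheel below 0.03 m/s and z of pink_wheel_center in the frame of tube_floor between 0.003 and 0.036 m and z of grey_wheel_center in the frame of tube_floor between 0.003 and 0.036 m and value of joint lid above 0.8 rad), for 0.2 s.
2. the lid is shut (value of joint lid below 0.05 rad), for 0.2 s.
At the end, for the whole second after the job is handed in: The green, pink and grey wheels lie in the tube, each within 4 mm of its axis, flat within 5 degrees and with its centre less than 36 mm above the tube's floor, at rest and let go; the lid is shut within 0.05 rad (horizontal distance between each of green_wheel_center, pink_wheel_center, grey_wheel_center and tube_floor below 0.004 m and z of green_wheel_center in the frame of tube_floor between 0.003 and 0.036 m and angle between the z axis of each of green_wheel, pink_wheel, grey_wheel and the z axis of case, either way round below 0.087 rad and contact force between each of green_wheel, pink_wheel, grey_wheel and the fingers below 0.1 N and linear speed of each of green_wheel, pink_wheel, grey_wheel below 0.03 m/s and z of pink_wheel_center in the frame of tube_floor between 0.003 and 0.036 m and z of grey_wheel_center in the frame of tube_floor between 0.003 and 0.036 m and value of joint lid below 0.05 rad); the robot touches nothing.
It fails at once if a wheel is dropped into the tube from a height (it moves faster than 1.0 m/s over or in the tube) ((horizontal distance between green_wheel_center and tube_mouth below 0.025 m and linear speed of green_wheel above 1 m/s) or (horizontal distance between pink_wheel_center and tube_mouth below 0.025 m and linear speed of pink_wheel above 1 m/s) or (horizontal distance between grey_wheel_center and tube_mouth below 0.025 m and linear speed of grey_wheel above 1 m/s)).
It fails at once if another thing on the bench or in the case is moved more than 30 mm (distance of any of felt_buff, dressing_stick, mandrel, hammer, spanner, screwdriver, hex_key_set from where it was at the start of the episode above 0.03 m).
It also fails if it takes over 61 s, if anything falls off the work surface, if the arm or the gripper's body presses on something with over 40 N, if the wrist force passes 120 N, or if a joint passes its speed limit or range.

## Working session

There is one attempt and no reset: what is moved stays moved. The work goes in short steps, Python scripts to look and compute and a shell command to move; the robot and the scene stay as the last step left them, time stands still between calls to the robot, and variables do not carry over. Pictures are saved under pics/ and viewed, at most 10 in all, crops included, and the job is handed in when it is done.

```bash
ls; mkdir -p pics
python3 - <<'E'
from rig import readout, vision
import cv2,json
s=readout.get_state(); print(s)
for n in("scene","side","wrist"):
    cv2.imwrite(f"pics/{n}0.png",vision.get_image(n)); print(n,vision.camera_params(n))
E
```

```text
pics
{'clock': 0.0, 'qpos': array([-1.31001238e+00,  2.76598146e-01,  1.50616797e+00,  1.55791890e-05,
        1.36071682e+00, -1.21013704e-01]), 'qd': array([0.00037966, 0.0010434 , 0.00056865, 0.00095411, 0.001482  ,
       0.0002198 ]), 'effort': array([-3.02426570e-04, -4.16773403e+01, -2.45801461e+01, -1.00922030e-04,
        1.07772372e-02,  5.62620457e-07]), 'position': array([ 0.21408846, -0.53306394,  0.23042405]), 'ee_rot': array([-9.43363264e-04,  9.81833958e-01,  1.89739783e-01, -5.83991605e-05]), 'contact_force': array([-0.2770895 ,  0.88673049,  1.05331693]), 'moment': array([-0.0003094 , -0.02013409,  0.03188668]), 'gripper_force': 0.0, 'width': 0.0852695094485495}
scene {'intrinsics': array([[444.2735629 ,   0.        , 284.74290893],
       [  0.        , 444.2735629 , 208.95613781],
       [  0.        ,   0.        ,   1.        ]]), 'rvec': array([ 2.19348649,  1.53544868, -0.43934193]), 'tvec': array([-0.11469707, -0.44066377,  1.42221869])}
side {'intrinsics': array([[427.02280443,   0.        , 277.30302716],
       [  0.        , 427.02280443, 215.84898333],
       [  0.        ,   0.        ,   1.        ]]), 'rvec': array([ 2.32175662, -0.38477207,  0.13412483]), 'tvec': array([-0.52616263,  0.14732638,  1.29251583])}
wrist {'intrinsics': array([[354.45355837,   0.        , 281.57638565],
       [  0.        , 354.45355837, 205.67083992],
       [  0.        ,   0.        ,   1.        ]]), 'hand_eye': array([[ 4.09935669e-04, -9.44474249e-01, -3.28585187e-01,
         8.52233756e-02],
       [ 9.99999570e-01,  1.13696418e-04,  9.20772346e-04,
         2.81277958e-04],
       [-8.32286811e-04, -3.28585423e-01,  9.44473889e-01,
        -1.44076930e-01],
       [ 0.00000000e+00,  0.00000000e+00,  0.00000000e+00,
         1.00000000e+00]])}
```

View pics/scene0.png

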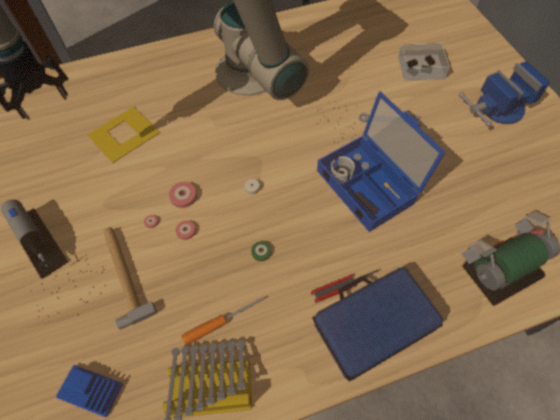

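View pics/side0.png

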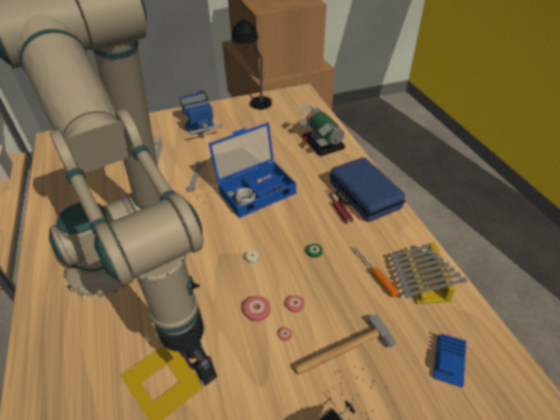

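Scene: candidates for pink are large (183,193), middle (186,229) and small (151,221). Green is at (261,250), felt buff (252,186), tube (343,166). The lid stands open on the robot's left. Side view: pink large (257,307), middle (295,303), small (285,334); green (314,250); tube (245,197). The green grinder (515,262) and red hex keys (335,287) share the colours but aren't wheels. I pick the middle pink (186,229) and check it by measured diameter plus a crop.

```bash
cat > h.py <<'E'
import numpy as np, cv2
from rig import readout, vision
from scipy.spatial.transform import Rotation as R
def pose(s):
    q=s["ee_rot"]; T=np.eye(4); T[:3,:3]=R.from_quat([q[1],q[2],q[3],q[0]]).as_matrix(); T[:3,3]=s["position"]; return T
def cam(n,T=None):
    p=vision.camera_params(n); K=p["intrinsics"]
    if n=="wrist": C=T@p["hand_eye"]
    else:
        C=np.eye(4); Rm=cv2.Rodrigues(p["rvec"])[0]; C[:3,:3]=Rm.T; C[:3,3]=-Rm.T@p["tvec"]
    return K,C
def ray(c,uv):
    K,C=c; d=C[:3,:3]@np.linalg.solve(K,[uv[0],uv[1],1.]); return C[:3,3],d/np.linalg.norm(d)
def onz(c,uv,z):
    o,d=ray(c,uv); return o+d*(z-o[2])/d[2]
def tri(c1,u1,c2,u2):
    (a,d),(b,e)=ray(c1,u1),ray(c2,u2); t=np.linalg.lstsq(np.c_[d,-e],b-a,rcond=None)[0]
    p,q=a+d*t[0],b+e*t[1]; return (p+q)/2,np.linalg.norm(p-q)
def blobs(im,lo,hi,amin=40):
    h=cv2.cvtColor(im,cv2.COLOR_BGR2HSV); m=cv2.inRange(h,np.array(lo),np.array(hi))
    if lo[0]>hi[0]:
        m=cv2.inRange(h,np.array([lo[0],lo[1],lo[2]]),np.array([180,hi[1],hi[2]]))|cv2.inRange(h,np.array([0,lo[1],lo[2]]),np.array(hi))
    m=cv2.morphologyEx(m,cv2.MORPH_CLOSE,np.ones((3,3)))
    r=[]
    for k in cv2.findContours(m,cv2.RETR_EXTERNAL,cv2.CHAIN_APPROX_NONE)[0]:
        if cv2.contourArea(k)>amin:
            e=cv2.fitEllipse(cv2.convexHull(k)); r.append((np.round(e[0],1),np.round(e[1],1),cv2.contourArea(k),k[:,0]))
    return r
PINK=((172,70,80),(4,190,255)); GREEN=((60,60,30),(88,255,200)); BLUE=((105,120,40),(125,255,255))
E
python3 - <<'E'
from h import *
for n in("scene","side"):
    im=cv2.imread(f"pics/{n}0.png"); c=cam(n)
    for nm,rg in(("P",PINK),("G",GREEN)):
        for b in blobs(im,*rg): print(n,nm,b[:3],onz(c,b[0],.0065).round(4))
print(tri(cam("scene"),(343,166),cam("side"),(245,195)))
im=cv2.imread("pics/scene0.png"); c=cv2.resize(im[100:280,110:430],None,fx=2.5,fy=2.5,interpolation=2); cv2.imwrite("pics/crop1.png",c)
E
```

```text
scene P (array([185.3, 229.4]), array([15.3, 17.9]), 43.0) [ 0.4951 -0.3236  0.0065]
scene P (array([182.1, 194. ]), array([21.2, 25.4]), 386.5) [ 0.3878 -0.307   0.0065]
scene G (array([ 6. , 51.6]), array([ 7.6, 14.9]), 45.5) [-0.3688 -0.7309  0.0065]
scene G (array([231.5,  15.3]), array([17.9, 25.9]), 276.5) [-0.282   0.0251  0.0065]
side P (array([294.6, 303.1]), array([15.1, 16.8]), 68.5) [ 0.4977 -0.3227  0.0065]
side P (array([256.2, 308. ]), array([23.2, 25.4]), 435.5) [ 0.3933 -0.3032  0.0065]
side P (array([341.9, 211.7]), array([ 9.1, 26.6]), 96.5) [ 0.7699 -0.0361  0.0065]
side G (array([177.1, 318.9]), array([22.8, 42.2]), 61.0) [ 0.183  -0.2666  0.0065]
side G (array([105.6, 263.1]), array([ 9.3, 55.8]), 200.5) [ 0.008  -0.0026  0.0065]
side G (array([ 82.6, 217.7]), array([27.9, 53. ]), 640.0) [-0.0573  0.2264  0.0065]
side G (array([ 74.4, 174.3]), array([10. , 15.6]), 55.0) [-0.0855  0.4802  0.0065]
side G (array([139.6, 151.1]), array([ 8.9, 14. ]), 40.5) [0.1604 0.5463 0.0065]
side G (array([322.9, 124.5]), array([19.9, 28.3]), 211.5) [0.9148 0.4742 0.0065]
side G (array([114.9,  45. ]), array([24.4, 42.7]), 118.5) [0.1249 1.6378 0.0065]
side G (array([ 75.9, 159.1]), array([ 14.7, 238.8]), 48.0) [-0.0807  0.5778  0.0065]
(array([0.47736397, 0.11357597, 0.04408468]), np.float64(0.002470388457652839))
```

View pics/crop1.png

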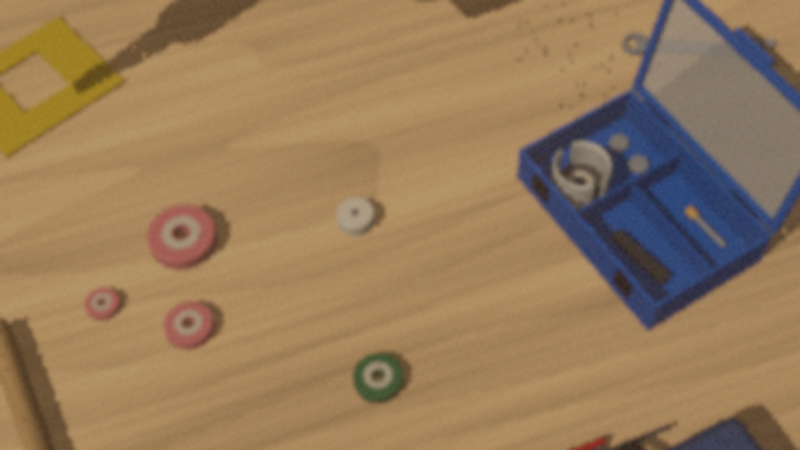

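The crop confirms it. The middle pink at crop (189,324) matches the green at (379,376) in size. The large one is at (183,236), the small one at (103,303), and the white felt at (355,214). Now I measure them across the two fixed views.

```bash
cat >> h.py <<'E'
def roi(im,u,v,r,lo,hi,hull=True):
    u,v=int(u),int(v); x0,y0=max(u-r,0),max(v-r,0)
    b=blobs(cv2.resize(im[y0:v+r,x0:u+r],None,fx=4,fy=4,interpolation=cv2.INTER_CUBIC),lo,hi,100)
    b=max(b,key=lambda k:k[2]); return (np.array(b[0])+.5)/4-.5+[x0,y0],b[1]/4
def shift(dp,T): return (T[:3,:3].T@np.asarray(dp)*1000).round(1)
E
python3 - <<'E'
from h import *
ims={n:cv2.imread(f"pics/{n}0.png") for n in("scene","side")}
h={n:cv2.cvtColor(ims[n],cv2.COLOR_BGR2HSV) for n in ims}
P2=((165,75,60),(7,200,255)); G2=((45,60,20),(95,255,200)); W=((0,0,120),(30,75,255))
print(h["scene"][229,180:193].tolist(), h["scene"][250,252:271].tolist())
px={"pink":((186,229),(295,303),P2),"big":((183,193),(257,307),P2),"small":((151,221),(285,334),P2),"green":((261,250),(314,250),G2)}
for k,(a,b,rg) in px.items():
    A=roi(ims["scene"],*a,18,*rg);B=roi(ims["side"],*b,18,*rg)
    p,e=tri(cam("scene"),A[0],cam("side"),B[0]); print(k,A[0].round(1),A[1],B[0].round(1),B[1],p.round(4),round(e,4), "diam~",(A[1].mean()*np.linalg.norm(p-cam("scene")[1][:3,3])/444).round(4))
A,B=(252,186),(252,257); print("felt",tri(cam("scene"),A,cam("side"),B))
s=readout.get_state();T=pose(s);print(T.round(3))
E
```

```text
[[14, 80, 160], [16, 72, 159], [12, 94, 144], [9, 117, 118], [10, 125, 106], [11, 126, 107], [10, 115, 122], [11, 97, 145], [14, 77, 158], [16, 72, 162], [10, 86, 163], [6, 114, 161], [4, 120, 162]] [[41, 96, 88], [48, 100, 87], [42, 77, 96], [27, 66, 120], [20, 65, 150], [18, 69, 152], [21, 75, 119], [22, 94, 87], [21, 117, 83], [18, 113, 90], [24, 98, 91], [25, 77, 113], [20, 70, 145], [18, 65, 153], [24, 65, 134], [37, 79, 103], [44, 99, 85], [45, 101, 83], [39, 98, 81]]
pink [185.3 229.5] [17.275 19.8  ] [294.6 303.2] [16.35 18.25] [ 0.497  -0.3238  0.0085] 0.0008 diam~ 0.048
big [182.4 194.1] [23.9   27.375] [256.2 308. ] [24.85 26.55] [ 0.3924 -0.3063  0.0116] 0.0008 diam~ 0.0695
small [150.7 221. ] [11.35 13.8 ] [284.6 333.6] [12.425 13.4  ] [ 0.4408 -0.4017  0.0065] 0.0008 diam~ 0.0337
green [260.8 250.6] [16.6   17.475] [313.8 250.2] [12.25 15.5 ] [ 0.6181 -0.1629  0.0078] 0.0007 diam~ 0.0421
felt (array([ 0.43103022, -0.1264118 ,  0.00908804]), np.float64(0.0026576557753239206))
[[ 0.928  0.373 -0.     0.214]
 [ 0.373 -0.928  0.001 -0.533]
 [ 0.    -0.001 -1.     0.231]
 [ 0.     0.     0.     1.   ]]
```

```bash
python3 -m handwheel '[[[34,-8.8,9],[0,0,0],-1],[[34,-8.8,9],[0,0,0],-1],[[34,-8.8,9],[0,0,0],-1],[[34,-8.8,9],[0,0,0],-1],[[34,-8.8,9],[0,0,0],-1],[[34,-8.8,9],[0,0,0],-1],[[34,-8.8,9],[0,0,0],-1],[[34,-8.8,9],[0,0,0],-1],[[34,-8.8,9],[0,0,0],-1],[[34,-8.8,9],[0,0,0],-1],[[0,0,0],[0,0,0],-1],[[0,0,0],[0,0,0],-1]]' 40
cat > look.py <<'E'
import sys
from h import *
s=readout.get_state(); im=vision.get_image("wrist"); np.save(f"pics/{sys.argv[1]}.npy",pose(s)); cv2.imwrite(f"pics/{sys.argv[1]}.png",im)
print(s["clock"],s["position"].round(4))
E
python3 look.py w1
```

```text
clock: 1.65
position: [0.4966, -0.3254, 0.1411]
ee_rot: [-0.0, 0.982, 0.19, -0.0]
contact_force: [0.2, -1.1, 0.3]
width: 0.0854
gripper_force: 0.0
1.65 [ 0.4966 -0.3254  0.1411]
```

View pics/w1.png

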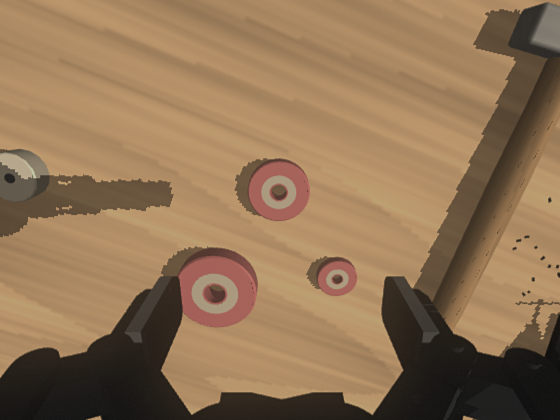

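The wrist view shows the middle pink at (279,191), the large one at (217,290), the small one at (338,276) and the felt at left (10,175). The path down is clear.

Run:
```python
from h import *
im=cv2.imread("pics/w1.png"); T=np.load("pics/w1.npy"); c=cam("wrist",T)
P2=((165,75,60),(9,200,255))
A=roi(im,279,191,45,*P2); print(A, onz(c,A[0],.0065))
HUB=((5,10,150),(30,70,255))
B=roi(im,279,191,20,*HUB); print(B,onz(c,B[0],.013))
p,e=tri(c,A[0],cam("scene"),(185.3,229.5)); print(p,e)
print("shift",shift(onz(c,B[0],.013)-T[:3,3],T))
```

```text
(array([278.425, 189.775]), array([61.925, 62.175])) [ 0.49758698 -0.3227821   0.0065    ]
(array([278.325, 191.75 ]), array([32.35 , 33.925])) [ 0.49784909 -0.32264542  0.013     ]
[ 0.49932105 -0.32264177  0.01292545] 0.001053047021763275
shift [  2.3  -2.1 128.1]
```

```bash
python3 -m handwheel '[[[2.1,-2.2,35],[0,0,0],-1],[[0,0,35],[0,0,0],-1],[[0,0,0],[0,0,0],-1],[[0,0,0],[0,0,0],-1]]'
python3 look.py w2
python3 - <<'E'
from h import *
im=cv2.imread("pics/w2.png"); T=np.load("pics/w2.npy"); c=cam("wrist",T)
K,C=c; q=np.linalg.inv(C)@[.4977,-.3227,.013,1]; uv=(K@q[:3])[:2]/q[2]; print(uv)
HUB=((5,10,150),(30,70,255))
B=roi(im,*uv,45,*HUB); print(B,onz(c,B[0],.013))
print(tri(c,B[0],cam("wrist",np.load("pics/w1.npy")),(278.3,191.75)))
print("shift",shift(onz(c,B[0],.013)-T[:3,3],T))
E
```

```text
clock: 2.2
position: [0.4984, -0.3237, 0.0726]
ee_rot: [0.001, 0.982, 0.189, 0.001]
contact_force: [-0.1, -0.6, 0.0]
width: 0.0851
gripper_force: 0.0
2.2 [ 0.4984 -0.3237  0.0726]
[278.75310095 228.02459863]
(array([278.6, 227.9]), array([40.775, 44.1  ])) [ 0.4977426  -0.32258059  0.013     ]
(array([ 0.49802466, -0.32251807,  0.01367819]), np.float64(8.520010009702256e-05))
shift [-0.3 -1.4 59.6]
```

Two wrist views put the top face at 13.7 mm (expected 13) and agree on the centre. Grasping.

```bash
python3 -m handwheel '[[[0,-1,34],[0,0,0],-1],[[0,0,34],[0,0,0],-1],[[0,0,0],[0,0,0],-1],[[0,0,0],[0,0,0],-1],[[0,0,0],[0,0,0],1],[[0,0,0],[0,0,0],1],[[0,0,0],[0,0,0],1],[[0,0,0],[0,0,0],1],[[0,0,0],[0,0,0],1],[[0,0,0],[0,0,0],1]]' 40
python3 look.py w3
```

```text
clock: 3.5
position: [0.4984, -0.3221, 0.005]
ee_rot: [0.001, 0.982, 0.19, 0.001]
contact_force: [-0.7, 0.3, 5.6]
width: 0.0478
gripper_force: 40.0
3.5 [ 0.4984 -0.3221  0.005 ]
```

```bash
python3 -m handwheel '[[[0,0,-40],[0,0,0],1],[[0,0,-40],[0,0,0],1],[[0,0,-40],[0,0,0],1],[[0,0,0],[0,0,0],1]]'
```

```text
clock: 4.05
position: [0.4998, -0.3231, 0.1274]
ee_rot: [0.003, 0.982, 0.19, 0.003]
contact_force: [0.4, -0.2, -0.5]
width: 0.0474
gripper_force: 41.3
```

```bash
python3 -m handwheel '[[[14.1,-41.3,-5],[0,0,0],1],[[14.1,-41.3,-5],[0,0,0],1],[[14.1,-41.3,-5],[0,0,0],1],[[14.1,-41.3,-5],[0,0,0],1],[[14.1,-41.3,-5],[0,0,0],1],[[14.1,-41.3,-5],[0,0,0],1],[[14.1,-41.3,-5],[0,0,0],1],[[14.1,-41.3,-5],[0,0,0],1],[[14.1,-41.3,-5],[0,0,0],1],[[14.1,-41.3,-5],[0,0,0],1],[[0,0,0],[0,0,0],1],[[0,0,0],[0,0,0],1]]'
python3 look.py w4
```

```text
clock: 5.55
position: [0.4741, 0.1139, 0.1726]
ee_rot: [0.0, 0.982, 0.19, -0.001]
contact_force: [0.0, 0.4, -0.3]
width: 0.0478
gripper_force: 41.4
5.55 [0.4741 0.1139 0.1726]
```

View pics/w4.png

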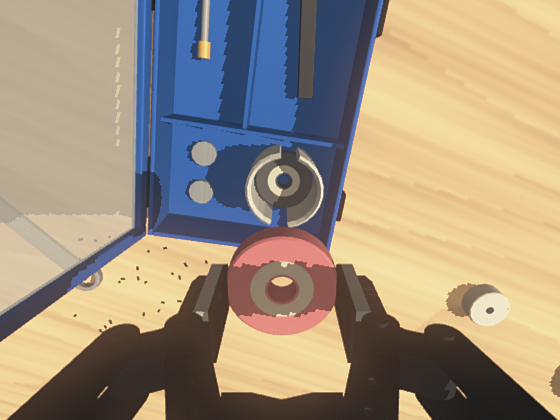

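The wrist view shows pink held level and centred between the fingers at (281,285). The tube is at (285,187) with the grey wheel in it, the hinge edge near column 150 and the felt at (490,305). Next I locate the tube rim and the case edges.

Run:
```python
from h import *
im=cv2.imread("pics/w4.png"); T=np.load("pics/w4.npy"); c=cam("wrist",T); K,C=c
h=cv2.cvtColor(im,cv2.COLOR_BGR2HSV)
m=cv2.inRange(h,np.array([0,0,110]),np.array([180,75,255])); 
z=np.zeros_like(m); z[135:229,235:335]=m[135:229,235:335]
ks=cv2.findContours(z,cv2.RETR_EXTERNAL,cv2.CHAIN_APPROX_NONE)[0]
pts=np.vstack([k for k in ks if cv2.contourArea(k)>30]); hull=cv2.convexHull(pts)
w=np.array([onz(c,p,.05) for p in hull[:,0]])[:,:2]
# circle through hull points cast on rim plane (algebraic LSQ)
A=np.c_[2*w,np.ones(len(w))]; s=np.linalg.lstsq(A,(w**2).sum(1),rcond=None)[0]; r=np.sqrt(s[2]+s[:2]@s[:2]); print("circ",s[:2],r)
print("resid mm",((np.hypot(*(w-s[:2]).T)-r)*1000).round(1))
o=im.copy()
def draw(r,z,col):
    a=np.linspace(0,6.28,90); P=np.c_[s[0]+r*np.cos(a),s[1]+r*np.sin(a),z+0*a,1+0*a]; q=(np.linalg.inv(C)@P.T)[:3]; u=K@q; cv2.polylines(o,[(u[:2]/u[2]).T.round(2).astype(np.int32)],True,col,1)
b=cv2.inRange(h,np.array([105,110,30]),np.array([125,255,255]))
for p in [(152,10),(150,230),(388,5),(332,235)]: print(p,onz(c,p,.05).round(4))
big=cv2.resize(o[120:250,130:350],None,fx=3.6,fy=3.6,interpolation=2)
cv2.polylines(big,[((hull[:,0]-[130,120]+.5)*3.6).astype(np.int32)],True,(0,0,255),1)
cv2.imwrite("pics/crop2.png",big)
```

```text
circ [0.48076062 0.1136641 ] 0.032014354948197356
resid mm [-0.7 -0.2 -0.1  0.7  0.8  0.8  0.9  0.6  0.7  0.7  0.6  0.2  0.  -0.2
 -0.6 -1.1 -1.4 -1.5 -1.6 -1.9  3.5  3.4  1.8  1.4 -0.8 -1.4 -2.1 -1.7
 -1.6]
(152, 10) [0.5631 0.2424 0.05  ]
(150, 230) [0.4075 0.2022 0.05  ]
(388, 5) [0.6247 0.0977 0.05  ]
(332, 235) [0.4589 0.0626 0.05  ]
```

View pics/crop2.png

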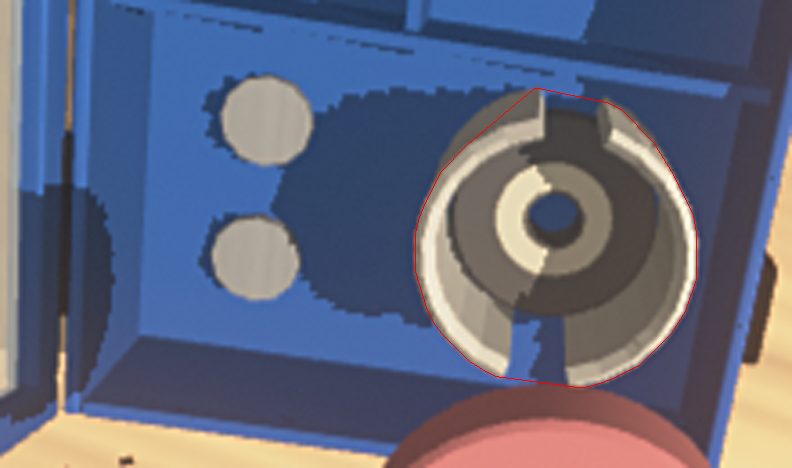

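The crop shows the bright bevelled rim from (417,250) to (697,255), the grey hub at (553,217) inside, and slots at top and bottom. The hull also took in the shaded outer wall at top, so I refit using bright rim pixels only and add the grey hub as a check.

```bash
cat > tube.py <<'E'
import sys
from h import *
def fit(name,u,v,r=48,vmin=170,zt=.05):
    im=cv2.imread(f"pics/{name}.png"); T=np.load(f"pics/{name}.npy"); c=cam("wrist",T)
    h=cv2.cvtColor(im,cv2.COLOR_BGR2HSV); m=cv2.inRange(h,np.array([0,0,vmin]),np.array([180,70,255]))
    z=np.zeros_like(m); z[v-r:v+r,u-r:u+r]=m[v-r:v+r,u-r:u+r]
    p=np.argwhere(z)[:,::-1].astype(np.float32); w=np.array([onz(c,q,zt) for q in p])[:,:2].astype(np.float64)
    (cx,cy),rad=cv2.minEnclosingCircle((w*1000).astype(np.float32)); s=np.array([cx,cy])/1000; print("enclosing",s,rad)
    for k in range(8): # outermost rim pixel in each 10 deg sector, then circle LSQ
        d=w-s; a=(np.degrees(np.arctan2(*d.T[::-1]))//10).astype(int); R=np.hypot(*d.T)
        idx=[i[np.argmax(R[i])] for i in (np.where(a==b)[0] for b in np.unique(a)) if len(i)]
        idx=[i for i in idx if abs(R[i]-.03)<(.006 if k<4 else .002)]; o=w[idx]
        t=np.linalg.lstsq(np.c_[2*o,np.ones(len(o))],(o**2).sum(1),rcond=None)[0]; s=t[:2]
    rr=np.sqrt(t[2]+s@s); print("tube",name,s.round(4),"r",rr.round(4),"n",len(o),"rms mm",(np.hypot(*(o-s).T)-rr).std()*1000); return s
if __name__=="__main__":
    fit("w4",284,181)
    im=cv2.imread("pics/w4.png"); c=cam("wrist",np.load("pics/w4.npy"))
    B=roi(im,283.5,180,18,(0,0,110),(180,75,255)); print(B,onz(c,B[0],.018))
    T=np.load("pics/w4.npy"); P=roi(im,281,295,50,(165,75,60),(9,200,255))
    print("held hub",onz(c,(281.5,283),T[2,3]+.006),T[:3,3])
E
python3 tube.py
```

```text
enclosing [0.48155627 0.11340672] 32.531036376953125
tube w4 [0.4795 0.1127] r 0.0302 n 31 rms mm 0.3752851881556515
(array([271.875, 179.775]), array([36.675, 55.825])) [0.47572076 0.12300626 0.018     ]
held hub [0.47483386 0.11379219 0.17856888] [0.47408167 0.11391757 0.17256888]
```

```bash
python3 -m handwheel '[[[-15,1.5,20],[0,0,0],1],[[-15,1.5,20],[0,0,0],1],[[0,0,0],[0,0,0],1],[[0,0,0],[0,0,0],1]]'
python3 look.py w5
python3 - <<'E'
from h import *; from tube import fit
a=cam("wrist",np.load("pics/w4.npy")); T=np.load("pics/w5.npy"); b=cam("wrist",T)
K,C=b; q=np.linalg.inv(C)@[.4795,.1127,.05,1]; uv=(K@q[:3])[:2]/q[2]; print(uv)
s=fit("w5",int(uv[0]),int(uv[1]),62)
f=lambda c:(lambda q:(c[0]@q[:3])[:2]/q[2])(np.linalg.inv(c[1])@[*s,.05,1])
s4=np.array([.4795,.1127]); u4=(lambda q:(a[0]@q[:3])[:2]/q[2])(np.linalg.inv(a[1])@[*s4,.05,1])
print("rim tri",tri(a,u4,b,f(b)),"grey",onz(a,(283.1,179.8),.018))
print(shift(np.r_[s,.06]-T[:3,3],T))
E
```

```text
clock: 6.1
position: [0.4493, 0.0998, 0.1339]
ee_rot: [0.0, 0.982, 0.189, 0.001]
contact_force: [0.3, -0.5, -1.3]
width: 0.0474
gripper_force: 41.4
6.1 [0.4493 0.0998 0.1339]
[279.5227425  167.10606914]
enclosing [0.47523242 0.10031867] 43.78744888305664
tube w5 [0.4794 0.1128] r 0.0302 n 29 rms mm 0.30706667704670415
rim tri (array([0.47951766, 0.11278072, 0.05020453]), np.float64(0.00013550072503554735)) grey [0.47935266 0.11394151 0.018     ]
[32.7 -1.  74. ]
```

Rim triangulates to (0.4795, 0.1128, 0.0502), as expected. Moving over the tube and down to just above the mouth.

```bash
python3 -m handwheel '[[[16,-0.5,15],[0,0,0],1],[[16,-0.5,15],[0,0,0],1],[[0,0,20],[0,0,0],1],[[0,0,22],[0,0,0],1],[[0,0,0],[0,0,0],1],[[0,0,0],[0,0,0],1],[[0,0,0],[0,0,0],1]]'
python3 look.py w6; python3 -c "
from h import *
T=np.load('pics/w6.npy');print(shift(np.r_[.4795,.1128,.053]-T[:3,3],T))"
```

```text
clock: 7.02
position: [0.4784, 0.1132, 0.0624]
ee_rot: [0.0, 0.982, 0.19, 0.001]
contact_force: [-0.2, -0.3, -0.4]
width: 0.0479
gripper_force: 41.4
7.025 [0.4784 0.1132 0.0624]
[0.8 0.8 9.4]
```

View pics/w6.png

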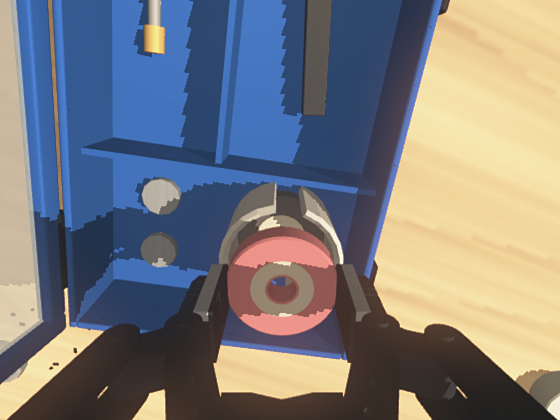

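The held pink at (282,285) sits concentrically over the tube rim. Lowering to the mouth.

```bash
python3 -m handwheel '[[[0,0.8,6],[0,0,0],1],[[0,0,4],[0,0,0],1],[[0,0,0],[0,0,0],1],[[0,0,0],[0,0,0],1]]'
```

```text
clock: 7.58
position: [0.4781, 0.1128, 0.0515]
ee_rot: [-0.0, 0.982, 0.19, 0.001]
contact_force: [0.2, 2.3, 3.0]
width: 0.0477
gripper_force: 41.7
```

```bash
python3 -m handwheel '[[[0.8,-0.4,0],[0,0,0],1],[[0,0,0],[0,0,0],1]]'; python3 -m handwheel '[[[0,0,0],[0,0,0],-0.4],[[0,0,0],[0,0,0],-0.4],[[0,0,0],[0,0,0],-0.4],[[0,0,0],[0,0,0],-0.4]]'; python3 look.py w7
```

```text
clock: 7.82
position: [0.4782, 0.113, 0.0511]
ee_rot: [0.0, 0.982, 0.19, -0.0]
contact_force: [0.8, 1.9, 0.6]
width: 0.0475
gripper_force: 41.5
clock: 8.32
position: [0.4781, 0.113, 0.0512]
ee_rot: [0.0, 0.982, 0.19, -0.0]
contact_force: [-0.2, 1.2, -0.8]
width: 0.0597
gripper_force: 0.0
8.325 [0.4781 0.113  0.0512]
```

View pics/w7.png

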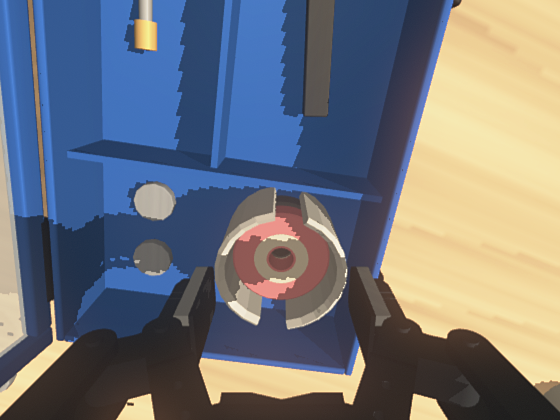

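Pink has dropped flat into the tube, centred at (281,260), with the slots visible around it. Now the green one.

```bash
python3 -m handwheel '[[[0,0,-45],[0,0,0],-0.4],[[0,0,-45],[0,0,0],-0.4],[[3.4,38.5,0],[0,0,0],-1],[[3.4,38.5,0],[0,0,0],-1],[[3.4,38.5,0],[0,0,0],-1],[[3.4,38.5,0],[0,0,0],-1],[[3.4,38.5,0],[0,0,0],-1],[[3.4,38.5,0],[0,0,0],-1],[[3.4,38.5,0],[0,0,0],-1],[[3.4,38.5,0],[0,0,0],-1],[[0,0,0],[0,0,0],-1],[[0,0,0],[0,0,0],-1]]'
python3 look.py w8
cat > green.py <<'E'
import sys
from h import *
n=sys.argv[1]; im=cv2.imread(f"pics/{n}.png"); T=np.load(f"pics/{n}.npy"); c=cam("wrist",T); K,C=c
q=np.linalg.inv(C)@[.618,-.163,.0065,1]; uv=(K@q[:3])[:2]/q[2]
A=roi(im,*uv,65,(45,60,20),(95,255,200)); print("green",A,onz(c,A[0],.0065))
B=roi(im,*A[0],int(A[1][0]*.42),(5,10,110),(40,85,255)); g=onz(c,B[0],.013); print("hub",B,g,"ratio",B[1]/A[1])
print("shift",shift(g-T[:3,3],T))
if n=="w8": print(tri(c,A[0],cam("scene"),(260.8,250.6)))
else:
    np.save("pics/hub9.npy",B[0])
E
python3 green.py w8
```

```text
clock: 9.88
position: [0.6175, -0.1621, 0.1408]
ee_rot: [-0.001, 0.982, 0.19, -0.001]
contact_force: [-0.2, -0.2, 0.2]
width: 0.0854
gripper_force: 0.0
9.875 [ 0.6175 -0.1621  0.1408]
green (array([281.825, 191.05 ]), array([58.925, 61.35 ])) [ 0.61855876 -0.16231458  0.0065    ]
hub (array([281.4, 192.4]), array([34.025, 35.4  ])) [ 0.61921316 -0.16168425  0.013     ] ratio [0.57742894 0.57701711]
shift [  1.9   0.4 127.8]
(array([ 0.61881308, -0.16239711,  0.00877278]), np.float64(0.0009885022155813833))
```

```bash
python3 -m handwheel '[[[1.6,0.3,35],[0,0,0],-1],[[0,0,35],[0,0,0],-1],[[0,0,0],[0,0,0],-1],[[0,0,0],[0,0,0],-1]]'
python3 look.py w9; python3 green.py w9; python3 -c "
from h import *
print(tri(cam('wrist',np.load('pics/w8.npy')),(281.4,192.4),cam('wrist',np.load('pics/w9.npy')),np.load('pics/hub9.npy')))"
```

```text
clock: 10.42
position: [0.6204, -0.1619, 0.0726]
ee_rot: [0.0, 0.982, 0.19, 0.001]
contact_force: [-0.2, -0.6, 1.3]
width: 0.0849
gripper_force: 0.0
10.425 [ 0.6204 -0.1619  0.0726]
green (array([280.225, 227.075]), array([73.95, 79.25])) [ 0.61813313 -0.16245175  0.0065    ]
hub (array([279.575, 229.175]), array([42.375, 45.575])) [ 0.61918095 -0.16160633  0.013     ] ratio [0.57302231 0.57507886]
shift [-1.1 -0.8 59.6]
(array([ 0.61922572, -0.16163673,  0.01307404]), np.float64(8.928744019644546e-05))
```

Height 13.1 mm checks, and the centre is consistent. Grasp and lift.

```bash
python3 -m handwheel '[[[-0.8,-0.6,34],[0,0,0],-1],[[0,0,34],[0,0,0],-1],[[0,0,0],[0,0,0],-1],[[0,0,0],[0,0,0],-1],[[0,0,0],[0,0,0],1],[[0,0,0],[0,0,0],1],[[0,0,0],[0,0,0],1],[[0,0,0],[0,0,0],1],[[0,0,0],[0,0,0],1],[[0,0,0],[0,0,0],1]]' 40
python3 -m handwheel '[[[0,0,-40],[0,0,0],1],[[0,0,-40],[0,0,0],1],[[0,0,-40],[0,0,0],1],[[0,0,0],[0,0,0],1]]'; python3 look.py w10
python3 -c "
from h import *
T=np.load('pics/w10.npy');print(shift(np.r_[.4789,.1130,.13]-T[:3,3],T))"
```

```text
clock: 11.72
position: [0.6197, -0.1623, 0.0051]
ee_rot: [0.001, 0.982, 0.19, 0.001]
contact_force: [-0.3, 1.3, 6.6]
width: 0.0474
gripper_force: 40.1
clock: 12.22
position: [0.6213, -0.163, 0.1277]
ee_rot: [0.002, 0.982, 0.19, 0.004]
contact_force: [0.3, -0.5, -0.6]
width: 0.0473
gripper_force: 41.4
12.225 [ 0.6213 -0.163   0.1277]
[ -29.3 -309.1   -4.4]
```

```bash
python3 -m handwheel '[[[-3.7,-38.6,0],[0,0,0],1],[[-3.7,-38.6,0],[0,0,0],1],[[-3.7,-38.6,0],[0,0,0],1],[[-3.7,-38.6,0],[0,0,0],1],[[-3.7,-38.6,0],[0,0,0],1],[[-3.7,-38.6,0],[0,0,0],1],[[-3.7,-38.6,0],[0,0,0],1],[[-3.7,-38.6,0],[0,0,0],1],[[0,0,0],[0,0,0],1],[[0,0,30],[0,0,0],1],[[0,0,30],[0,0,0],1],[[0,0,0],[0,0,0],1],[[0,0,0],[0,0,0],1]]'
python3 look.py w11
python3 - <<'E'
from h import *
im=cv2.imread("pics/w11.png"); T=np.load("pics/w11.npy"); c=cam("wrist",T)
A=roi(im,281,285,62,(45,60,20),(95,255,200)); print(A)
for t in [(5,10,110)]:
    B=roi(im,281,285,32,t,(40,85,255)); g=onz(c,B[0],T[2,3]+.008); print(B,g,"held off (tool)",shift(g-T[:3,3],T))
print("to tube",shift(np.r_[.4795,.1128,.053]-T[:3,3],T))
x=cv2.imread("pics/w4.png"); T4=np.load("pics/w4.npy"); c4=cam("wrist",T4); print("pink ref",shift(onz(c4,(281.5,283),T4[2,3]+.008)-T4[:3,3],T4))
cv2.imwrite("pics/v11.png",im)
E
```

```text
clock: 13.9
position: [0.477, 0.113, 0.0636]
ee_rot: [0.0, 0.982, 0.189, 0.0]
contact_force: [0.8, 0.0, -0.4]
width: 0.0478
gripper_force: 41.5
13.9 [0.477  0.113  0.0636]
(array([281.8  , 279.875]), array([108.275, 112.525]))
(array([281.575, 287.   ]), array([55.95 , 63.675])) [0.47704238 0.11256719 0.07155797] held off (tool) [-0.2  0.4 -8. ]
to tube [ 2.2  1.1 10.6]
pink ref [ 1.9  0.4 -8. ]
```

View pics/w11.png

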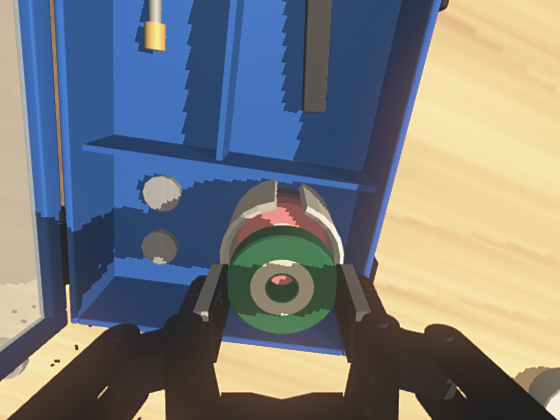

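Green is held flat at (281,287), slightly short of the tube centre in tool x, with pink below it in the tube. I correct x by 2.3 mm, lower to the mouth and check the force before release.

```bash
python3 -m handwheel '[[[2.3,0.8,4],[0,0,0],1],[[0,0,4],[0,0,0],1],[[0,0,3],[0,0,0],1],[[0,0,0],[0,0,0],1],[[0,0,0],[0,0,0],1]]'; python3 -c "
from h import *
T=pose(readout.get_state());print(shift(np.r_[.4795,.1128,.052]-T[:3,3],T))"
```

```text
clock: 14.58
position: [0.4787, 0.1136, 0.0523]
ee_rot: [0.0, 0.982, 0.19, 0.0]
contact_force: [0.5, 0.2, -0.3]
width: 0.0476
gripper_force: 41.5
[0.4 1.1 0.3]
```

```bash
python3 -m handwheel '[[[0.4,0.7,1],[0,0,0],1],[[0,0,0],[0,0,0],1],[[0,0,0],[0,0,0],1]]'; python3 -m handwheel '[[[0,0,0],[0,0,0],-0.4],[[0,0,0],[0,0,0],-0.4],[[0,0,0],[0,0,0],-0.4],[[0,0,0],[0,0,0],-0.4],[[0,0,-40],[0,0,0],-0.4],[[0,0,0],[0,0,0],-0.4],[[0,0,0],[0,0,0],-0.4]]'; python3 look.py w12
python3 - <<'E'
from h import *
im=cv2.imread("pics/w12.png"); T=np.load("pics/w12.npy"); c=cam("wrist",T); K,C=c
q=np.linalg.inv(C)@[.4795,.1128,.044,1]; uv=(K@q[:3])[:2]/q[2]
A=roi(im,*uv,50,(45,60,20),(95,255,200)); B=roi(im,*uv,24,(5,10,110),(40,85,255))
print(uv,A,B,onz(c,B[0],.044))
# lid: blue pixels in the side view, for its lean
s=cv2.imread("pics/side0.png"); print([ (b[0],b[1],b[2]) for b in blobs(s,*BLUE) if b[2]>200])
u=im[int(uv[1])-60:int(uv[1])+60,int(uv[0])-80:int(uv[0])+80]
sd=vision.get_image("side"); cv2.imwrite("pics/side1.png",sd)
a=cv2.resize(u,(480,360)); b=cv2.resize(sd[110:230,190:310],(360,360))
cv2.imwrite("pics/final_a.png",np.hstack([a,b])[:, :800])
E
```

```text
clock: 14.95
position: [0.4794, 0.1131, 0.0513]
ee_rot: [0.0, 0.982, 0.19, 0.0]
contact_force: [0.2, 0.4, -1.4]
width: 0.0475
gripper_force: 41.5
clock: 15.82
position: [0.479, 0.1131, 0.0911]
ee_rot: [0.0, 0.982, 0.19, -0.0]
contact_force: [0.0, -0.2, 0.2]
width: 0.06
gripper_force: 0.0
15.825 [0.479  0.1131 0.0911]
[281.49062059 235.1713485 ] (array([280.9  , 233.225]), array([80.925, 82.75 ])) (array([281.175, 236.2  ]), array([44.625, 47.95 ])) [0.47881799 0.11272618 0.044     ]
[(array([449.7, 360.5]), array([35.8, 55. ]), 1185.0), (array([252.8, 182. ]), array([64.7, 97.1]), 2535.0), (array([196.3, 115.9]), array([30.6, 32.5]), 433.5)]
```

View pics/final_a.png

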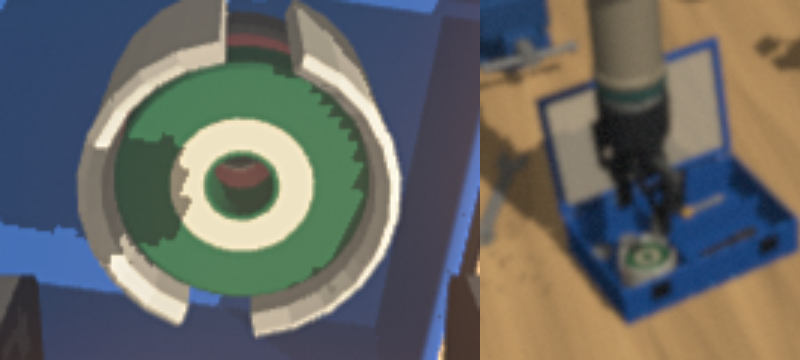

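Green lies flat and concentric in the tube with pink visible beneath it, and the lid is still open. In the side part the lid stands upright behind the gripper. Next I work out the hinge, the lid lean and the waypoints.

```bash
cat > lid.py <<'E'
from h import *
y=np.array([-.974,-.228]); y/=np.linalg.norm(y); x=np.array([y[1],-y[0]]); tube=np.array([.4795,.1128])
H=tube+.105*x-.062*y; z0=.0505
def uw(p): d=np.asarray(p)[:2]-H; return np.r_[d@x,d@y,p[2]-z0].round(4)
def P(u,w,v=0): return np.r_[H+u*x+v*y,z0+w]
E
python3 - <<'E'
from lid import *
a,b=cam("scene"),cam("side")
print("hinge",H,"x",x)
for s,t in(((381,98),(213,157)),((440,153),(271,127))):
    p,e=tri(a,s,b,t); k=uw(p); print(p.round(3),e.round(4),"u,v,w",k,"theta",np.pi-np.arctan2(k[2],k[0]))
T=pose(readout.get_state()); print(uw(T[:3,3]), T[:3,3])
cur=T[:3,3]
ph=np.linspace(1.49,np.pi-.075,12); path=[P(-.04,.2),P(.105,.2),P(.105,.105),P(.023,.105)]+[P(.105*np.cos(f)+.0145,.105*np.sin(f)) for f in ph[1:]]
for p in path: print(p.round(3),shift(p-cur,T)); cur=p
E
```

```text
hinge [0.51593598 0.22916761] x [-0.2279248   0.97367874]
[0.398 0.235 0.153] 0.0331 u,v,w [0.0327 0.1137 0.1021] theta 1.8807480187114909
[0.62  0.27  0.191] 0.0156 u,v,w [ 0.0161 -0.1104  0.1403] theta 1.685050654756336
[-0.1046  0.0629  0.04  ] [0.47850352 0.11300052 0.09045672]
[0.525 0.19  0.25 ] [  71.7  -54.4 -160.2]
[0.492 0.331 0.25 ] [  21.9 -143.3    0. ]
[0.492 0.331 0.156] [ 0.2  0.  95. ]
[0.511 0.252 0.156] [-12.4  81.1  -0. ]
[0.514 0.237 0.155] [-2.3 14.9  0.2]
[0.518 0.222 0.153] [-2.2 14.7  2. ]
[0.521 0.208 0.149] [-2.2 14.3  4.1]
[0.524 0.195 0.143] [-2.1 13.6  6.1]
[0.527 0.183 0.135] [-1.9 12.6  8. ]
[0.529 0.171 0.125] [-1.7 11.3  9.8]
[0.532 0.162 0.114] [-1.5  9.8 11.3]
[0.534 0.154 0.101] [-1.2  8.1 12.6]
[0.535 0.148 0.088] [-0.9  6.2 13.6]
[0.536 0.143 0.073] [-0.6  4.3 14.4]
[0.536 0.141 0.058] [-0.3  2.2 14.9]
```

```bash
python3 -m handwheel '[[[0,0,-40],[0,0,0],-0.4],[[0,0,-40],[0,0,0],0.5],[[0,0,-40],[0,0,0],1],[[0,0,-40],[0,0,0],1],[[15.6,-33,0],[0,0,0],1],[[15.6,-33,0],[0,0,0],1],[[15.6,-33,0],[0,0,0],1],[[15.6,-33,0],[0,0,0],1],[[15.6,-33,0],[0,0,0],1],[[15.6,-33,0],[0,0,0],1],[[0,0,0],[0,0,0],1],[[0,0,0],[0,0,0],1]]'; python3 -c "
from lid import *
T=pose(readout.get_state());print(uw(T[:3,3]),shift(P(.105,.105)-T[:3,3],T))"
```

```text
clock: 17.42
position: [0.492, 0.3311, 0.2501]
ee_rot: [0.001, 0.982, 0.19, -0.001]
contact_force: [-0.5, 0.1, -0.2]
width: 0.0006
gripper_force: 0.0
[1.047e-01 1.000e-04 1.996e-01] [ 0.4 -0.4 94.6]
```

```bash
python3 -m handwheel '[[[0,0,47],[0,0,0],1],[[0,0,47],[0,0,0],1],[[0,0,0],[0,0,0],1],[[-1.6,10,0],[0,0,0],1],[[-1.6,10,0],[0,0,0],1],[[-1.6,10,0],[0,0,0],1],[[-1.6,10,0],[0,0,0],1],[[-1.6,10,0],[0,0,0],1],[[-1.6,10,0],[0,0,0],1],[[-1.6,10,0],[0,0,0],1],[[-1.6,11,0],[0,0,0],1],[[-2.3,14.9,0.2],[0,0,0],1],[[-2.2,14.7,2],[0,0,0],1],[[0,0,0],[0,0,0],1]]'; python3 -c "
from lid import *
T=pose(readout.get_state());print(uw(T[:3,3]),shift(P(-.02,.098)-T[:3,3],T))"
```

```text
clock: 19.18
position: [0.5177, 0.2211, 0.1547]
ee_rot: [0.0, 0.982, 0.189, -0.0]
contact_force: [0.4, -0.1, 0.2]
width: -0.0001
gripper_force: 0.0
[-8.200e-03  1.000e-04  1.042e-01] [-1.7 11.7  6.2]
```

```bash
python3 -m handwheel '[[[-2.2,14.3,4.1],[0,0,0],1],[[-2.1,13.6,6.1],[0,0,0],1],[[-1.9,12.6,8],[0,0,0],1],[[-1.7,11.3,9.8],[0,0,0],1],[[-1.5,9.8,11.3],[0,0,0],1],[[0,0,0],[0,0,0],1]]'
python3 - <<'E'
from lid import *
T=pose(readout.get_state());print(uw(T[:3,3]),shift(P(-.0955,.008)-T[:3,3],T))
im=vision.get_image("side"); cv2.imwrite("pics/side2.png",im)
for n in("side0","side1","side2"):
    h=cv2.cvtColor(cv2.imread(f"pics/{n}.png"),cv2.COLOR_BGR2HSV)[100:230,200:310]; m=cv2.inRange(h,np.array(BLUE[0]),np.array(BLUE[1]))
    print(n,[int((m[i:i+13]>0).sum()) for i in range(0,130,13)])
E
```

```text
clock: 19.92
position: [0.5309, 0.161, 0.1142]
ee_rot: [0.0, 0.982, 0.189, -0.002]
contact_force: [0.2, 0.2, -0.5]
width: 0.0001
gripper_force: 0.0
[-0.0698  0.001   0.0637] [-2.7 25.6 55.7]
side0 [80, 134, 72, 22, 71, 546, 842, 475, 236, 0]
side1 [80, 133, 12, 0, 52, 382, 769, 470, 234, 0]
side2 [80, 126, 2, 0, 23, 329, 784, 471, 239, 0]
```

Run:
```python
from lid import *
for n in("side0","side2"):
    h=cv2.cvtColor(cv2.imread(f"pics/{n}.png"),cv2.COLOR_BGR2HSV); m=cv2.inRange(h,np.array(BLUE[0]),np.array(BLUE[1]))
    print(n); [print(r,"".join("#" if v else "." for v in m[r,204:300:2])) for r in range(116,216,4)]
```

```text
side0
116 ####............................................
120 ####............................................
124 ..##...........................#................
128 .........................#......................
132 ................#####...........................
136 ..............#.................................
140 ........##......................................
144 ...#............................................
148 ................................................
152 ................................................
156 ....#...........................................
160 .................................#..............
164 .....#.....................#########............
168 ......................################..........
172 ......#..........#######################........
176 ......#.....###################...########......
180 .......###################....##############....
184 ........######################################..
188 ........#########.......############...#######..
192 .........###...#..........######.#######..####..
196 ..........###..#..........####
[... 861 characters left out ...]
...##......
164 ...................................###..........
168 ..............................########..........
172 .........................###############........
176 ...................###########....########......
180 ..............############....##############....
184 ........######################################..
188 ........#########.......############...#######..
192 .........###...#..........######..######..####..
196 ..........###..#..........################......
200 ............####..........###########...........
204 .............####....############...............
208 ...............#############....................
212 ................#######.........................
```

The upright lid outline has left the side view, so the lid is following the finger. Finishing the arc and pressing down gently.

```bash
python3 -m handwheel '[[[-1,8.5,12.6],[0,0,0],1],[[-0.8,7,13.6],[0,0,0],1],[[-0.6,5.5,14],[0,0,0],1],[[-0.3,4.5,12],[0,0,0],1],[[0,0,0],[0,0,0],1],[[0,0,0],[0,0,0],1]]'; python3 -m handwheel '[[[0,0,3],[0,0,0],1],[[0,0,0],[0,0,0],1],[[0,0,0],[0,0,0],1]]';python3 -c "
from lid import *
T=pose(readout.get_state());print(uw(T[:3,3]))"
```

```text
clock: 20.72
position: [0.539, 0.1373, 0.0636]
ee_rot: [0.0, 0.982, 0.19, 0.0]
contact_force: [0.6, -0.2, -0.3]
width: 0.0002
gripper_force: 0.0
clock: 21.1
position: [0.5388, 0.1374, 0.0608]
ee_rot: [0.0, 0.982, 0.19, 0.0]
contact_force: [-0.8, 0.1, -0.7]
width: 0.0003
gripper_force: 0.0
[-0.0946 -0.0014  0.0103]
```

```bash
for i in 1; do python3 -m handwheel '[[[0,0,2],[0,0,0],1],[[0,0,0],[0,0,0],1],[[0,0,0],[0,0,0],1]]'; done; python3 -m handwheel '[[[0,0,1.5],[0,0,0],1],[[0,0,0],[0,0,0],1],[[0,0,0],[0,0,0],1]]'
```

```text
clock: 21.48
position: [0.5389, 0.1373, 0.0586]
ee_rot: [0.0, 0.982, 0.19, 0.0]
contact_force: [-0.1, -0.8, -0.2]
width: 0.0004
gripper_force: 0.1
clock: 21.85
position: [0.5389, 0.1373, 0.0585]
ee_rot: [0.0, 0.982, 0.19, 0.0]
contact_force: [-2.6, -0.3, 9.4]
width: -0.0001
gripper_force: 4.6
```

Solid contact at z = 58.5 mm, which is exactly the shut lid's top. Retract and verify.

```bash
python3 -m handwheel '[[[0,0,-10],[0,0,0],1],[[0,0,-40],[0,0,0],1],[[0,0,-50],[0,0,0],1],[[0,40,-40],[0,0,0],1],[[0,50,0],[0,0,0],1],[[0,50,0],[0,0,0],1],[[0,50,0],[0,0,0],1],[[0,0,0],[0,0,0],1],[[0,0,0],[0,0,0],1]]'; python3 look.py w13
python3 - <<'E'
from lid import *
im=vision.get_image("side"); cv2.imwrite("pics/side3.png",im)
a=vision.get_image("scene"); cv2.imwrite("pics/scene3.png",a)
K,C=cam("scene")
def proj(n,p): K,C=cam(n); q=np.linalg.inv(C)@[*p,1]; return ((K@q[:3])[:2]/q[2]).round(0)
print("shut lid corners scene",[proj("scene",P(u,.008,v)) for u,v in((0,-.115),(0,.115),(-.15,.115),(-.15,-.115))])
h=cv2.cvtColor(a,cv2.COLOR_BGR2HSV); m=cv2.inRange(h,np.array(BLUE[0]),np.array(BLUE[1]))
[print(r,"".join("#" if v else "." for v in m[r,310:450:2])) for r in range(92,236,5)]
for n,uv in(("scene",(185,229)),("scene",(261,250))): print(a[uv[1],uv[0]])
E
```

```text
clock: 22.98
position: [0.6092, -0.0387, 0.1969]
ee_rot: [-0.001, 0.982, 0.189, -0.0]
contact_force: [0.6, 0.2, 0.3]
width: -0.0001
gripper_force: 0.0
22.975 [ 0.6092 -0.0387  0.1969]
shut lid corners scene [array([420., 193.]), array([363., 133.]), array([318., 158.]), array([373., 222.])]
92 ......................................................................
97 ......................................................................
102 ......................................................................
107 ......................................................................
112 ......................................................................
117 ......................................................................
122 ......................................................................
127 ......................................................................
132 ......................................................................
137 ......................................................................
142 ........................................................
[... 692 characters left out ...]
2 ..............#......................................#................
197 ................###.###..........................##...................
202 .....................####....................##.......................
207 .....................#..###..............##...........................
212 ...........................##........##...............................
217 ...........................#.##..##...................................
222 ......................................................................
227 ......................................................................
232 ......................................................................
[ 97 141 176]
[ 87 127 160]
```

The scene mask shows the blue outline only along the shut-lid rectangle and nothing upright. The bench is bare where both wheels lay, and the arm is clear.

```bash
python3 -c "
from rig import manip; print(manip.sign_off())"
```

```text
the job is handed in; nothing more can be done
None
```

The pink and green wheels are stacked on the grey one in the tube, the lid is shut, and I handed the job in at about 23 s; hand-in returned no verdict.

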